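# Hang two headband frames on their drying bars

### The arm

A 6-joint arm with a two-finger parallel gripper is mounted at the origin on a cart in front of the work surface, level with it; the furniture and walls round the work are solid. World frame = base frame: x ahead of the robot, y to its left, z up, the work surface at z = 0. Lengths are in mm, angles in rad, forces in N, time in s.
With the tool pointing down it reaches from about 325 to 750 mm from the base axis. Payload 7.6 kg.
Tool frame: the origin (TCP) lies on the centre line of the jaws, within the pads' length; the fingertips stand tips_ahead ahead of it and the grasp point (between the pads) lies 2 mm behind it (tips_ahead is the distance from the TCP to the fingertips, in mm); z points along the fingers, y is the direction in which the jaws open and shut (so a half turn about z gives the same grasp; the last joint's range is limited). The gripper opens to 85 mm and grips with 20 to 120 N. Pads are 22 mm wide; open, the fingers measure 114 mm over their backs; the gripper's body (76 mm by 85 mm) begins 54 mm behind the grasp point. The pads swing forward as they close: fully open they stand 13 mm farther back than shut.
Start: joints at [1.224, 0.052, 1.401, -0, 1.689, -0.07], TCP at [143.454, 505.04, 248.323] pointing down, gripper open.
Joint ranges: [-2.9, 2.9], [-0.91, 2.17], [0.12, 2.37], [-1.06, 4.2], [0.26, 2.73], [-2.93, 2.93]. Speed limits (rad/s): [2.57, 2.57, 3.01, 3.14, 3.14, 3.14].

### API

Orientations are given as [roll, pitch, yaw] about the fixed x, y, z axes, in that order (R = Rz(yaw) Ry(pitch) Rx(roll)).
In Python, from station import state, capture, camera_params, hand_in, tips_ahead gives the robot as it stands.
- The arm moves only by the tool servo_tool, never from a script. Its argument "increments" is text: rows parted by semicolons, each of 6 numbers parted by spaces: the shift along the tool's x, y, z in m, then the turn, a rotation vector about the tool's x, y, z in degrees. A call has 1 to 5 rows; each row is the pose to reach, as a shift and turn from the pose commanded when the call began, along the tool's axes at that moment; what a row does not reach only later rows make up. A row lasts 1/8 s, in which the tool goes at most 62.5 mm and 10.7 degrees, less where a joint would pass 70% of its speed; a pose out of reach is approached as far as the arm can. A call with a gripper value outside its range is refused whole. "hand" is the closure, from -1 (fully open) to 1 (shut), set as the call begins (left out, the last holds). The fingers move at their own pace and stop on an object; "squeeze" is the grip in N (left out, the last holds). Time passes only in rows, so rows that repeat a pose let the fingers close. It gives the time, the measured TCP pose, the force and the opening at its end, in the units of the state.
- state(): the state, without advancing time (a new reading comes with each control period).
- capture(name): name is "side" or "top" or "wrist"; returns (picture, depth): 420x560x3 uint8, red, green, blue; 420x560 float32, mm along the optical axis (not along the pixel's ray), 0 where there is no reading.
- camera_params(name): a dict with "vfov" (degrees; the focal length in pixels is half the picture's height over the tangent of half this angle, whatever the lens; pixels are square), "cx", "cy" (the principal point, pixels), "R" (3x3) and "t" (3): a world point X has camera coordinates R X + t. Camera axes: x right, y down, z forward; pixel columns grow to the right and rows downward; lengths in mm; the calibration is good to about 2 mm. A picture is of the moment at which its call begins: read the wrist's pose just before it. camera_params takes no time and is no camera call; for the wrist camera it gives the pose at the moment of the call.
- hand_in(): hands the job in, once; it reports no verdict.
The state is a dict: "time_s": time; "joint_positions": joint angles; "dq": joint speeds; "tau": joint torques, N m; "ee_pos": TCP position; "eef_rot": TCP orientation; "contact_force": force on the tool from outside, world axes, zero at the start; "moment": the same for the moment, N m; "opening": finger opening in mm.
Only numpy, scipy, OpenCV 4.12 (cv2) and the standard library are available. Lean on these libraries where they do the work, as an engineer would, in place of code of your own. Each camera call takes 0.05 s, during which the arm holds its last target. There are 200 camera calls.

### The job

Lift the two face-shield headband frames out of their sloping docks and hang them up to dry: the long-legged frame over the high bar, the short-legged frame over the low bar. Each must straddle its bar with a leg on either side, resting by the inside of its crown near the middle of the bar, squarely across it and hanging level and still. Lower them gently, pressing no harder than about 20 N on the bars and their stands, and leave the dropper bottle, the round pin box and the dust blower where they stand.

Things in the scene. Friction and masses are not known exactly. Their poses are not given: they have to be found in the camera images.
- long_frame: Long-legged grey rigid U-shaped headband frame, band 5 mm thick, 22 wide (x); U in the y-z plane: legs 120 mm apart inside, 135 over their pads (y), ending 125 mm below the crown's inner face. Origin: middle of the crown's INNER face (rests on the bar); z away from the legs (up when hung); x across the band (along the bar when hung). Symmetric. About 80 g.
- short_frame: Short-legged grey rigid U-shaped headband frame, band 5 mm thick, 22 wide (x); U in the y-z plane: legs 120 mm apart inside, 135 over their pads (y), ending 90 mm below the crown's inner face. Origin: middle of the crown's INNER face (rests on the bar); z away from the legs (up when hung); x across the band (along the bar when hung). Symmetric. About 70 g.
- long_grip (a point): centre of the long frame's black ribbed grip block outside the crown, 24 mm (x) x 84 (y) x 32 (z), 18 mm out from the frame's origin along z; axes as the frame's. Grip it across x (too wide along y). Nothing is beside it at the start.
- short_grip (a point): centre of the short frame's black ribbed grip block outside the crown, 24 mm (x) x 84 (y) x 32 (z), 18 mm out from the frame's origin along z; axes as the frame's. Grip it across x (too wide along y). Nothing is beside it at the start.
- long_dock: fixed white dock; base 125 x 150 mm, 8 thick, origin at its underside's centre, z up. At the start the long frame stands in it, legs on a ledge, leaning 35 degrees from vertical, crown towards the dock's -x (the robot); a support lies under the legs up to 24 mm short of the crown. 170 mm high with the frame.
- short_dock: fixed white dock; base 125 x 150 mm, 8 thick, origin at its underside's centre, z up. At the start the short frame stands in it, legs on a ledge, leaning 35 degrees from vertical, crown towards the dock's -x (the robot); a support lies under the legs up to 24 mm short of the crown. 140 mm high with the frame.
- high_bar (a point): centre of the high horizontal round steel bar, 16 mm thick, 160 mm long along this point's y axis, between two posts that end level with it (end knobs 22 mm); z up. The bar's top is 175 mm above the worktop (this point lies 8 mm lower). The stand is fixed, its foot 50 x 190 x 8 mm.
- low_bar (a point): centre of the low horizontal round steel bar, 16 mm thick, 160 mm long along this point's y axis, between two posts that end level with it (end knobs 22 mm); z up. The bar's top is 115 mm above the worktop (this point lies 8 mm lower). The stand is fixed, its foot 50 x 190 x 8 mm.
- high_rail: the fixed stand of the high bar; origin at the centre of its foot's underside, directly below the bar's centre; axes as the bar's
- low_rail: the fixed stand of the low bar; origin at the centre of its foot's underside, directly below the bar's centre; axes as the bar's
- dropper_bottle: bystander: brown dropper bottle with black top, 30 mm round, 86 mm high, between the two bars; origin at the centre of its underside, z up
- pin_box: bystander: low round pin box with orange lid, 52 mm round, 20 mm high, between the two docks; origin at the centre of its underside, z up
- dust_blower: bystander: black rubber dust blower, 57 mm round, 106 mm high, to the left of the work; origin at the centre of its underside, z up

How it is judged (in metres and radians):
At the end, for the whole second after the job is handed in: Each frame hangs still on its own bar (long on high, short on low): origin 0 to 18 mm above the bar's centre line, within 35 mm of it sideways and 55 mm of its middle lengthwise; z within 0.30 rad of vertical, x within 0.30 rad of the bar's direction; frame touching that stand (y of long_frame in the frame of high_bar between -0.055 and 0.055 m and x of long_frame in the frame of high_bar between -0.035 and 0.035 m and z of long_frame in the frame of high_bar between 0 and 0.018 m and angle between each of long_frame, short_frame's own z axis and vertical below 0.3 rad and angle between the x axis of long_frame and the y axis of high_bar, either way round below 0.3 rad and contact force between long_frame and high_rail above 0.1 N and linear speed of each of long_frame, short_frame below 0.02 m/s and angular speed of each of long_frame, short_frame below 0.2 rad/s and y of short_frame in the frame of low_bar between -0.055 and 0.055 m and x of short_frame in the frame of low_bar between -0.035 and 0.035 m and z of short_frame in the frame of low_bar between 0 and 0.018 m and angle between the x axis of short_frame and the y axis of low_bar, either way round below 0.3 rad and contact force between short_frame and low_rail above 0.1 N).
It fails at once if long frame presses on a bar or its stand with more than 20 N (contact force between long_frame and high_rail above 20 N or contact force between long_frame and low_rail above 20 N).
It fails at once if short frame presses on a bar or its stand with more than 20 N (contact force between short_frame and high_rail above 20 N or contact force between short_frame and low_rail above 20 N).
It fails at once if dropper_bottle pushed away (over 30 mm) or tipped (over 0.35 rad) (distance of dropper_bottle from where it was at the start of the episode above 0.03 m or angle between dropper_bottle's own z axis and vertical above 0.35 rad).
It fails at once if pin_box pushed away (over 30 mm) or tipped (over 0.35 rad) (distance of pin_box from where it was at the start of the episode above 0.03 m or angle between pin_box's own z axis and vertical above 0.35 rad).
It fails at once if dust_blower pushed away (over 30 mm) or tipped (over 0.35 rad) (distance of dust_blower from where it was at the start of the episode above 0.03 m or angle between dust_blower's own z axis and vertical above 0.35 rad).
It also fails if it takes over 64 s, if anything falls off the work surface, if the arm or the gripper's body presses on something with over 40 N, if the wrist force passes 120 N, or if a joint passes its speed limit or range.

## Working session

There is one attempt and no reset: what is moved stays moved. The work goes in short steps, Python scripts to look and compute and a tool call to move; the robot and the scene stay as the last step left them, time stands still between calls to the robot, and variables do not carry over. Pictures are saved under pics/ and viewed, about 8 in all and at most 12, crops included, and the job is handed in when it is done.

Besides the shell and the picture viewer there is one more tool, called after "Call:" by a JSON object that holds its "fn" and its "kwargs". servo_tool: Moves the arm, as the interface text tells. Its arguments: {"type":"object","properties":{"increments":{"type":"string"},"hand":{"type":"number"},"squeeze":{"type":"number"}},"required":["increments"]}

```bash
mkdir -p pics; ls
python3 - <<'E'
from station import *
import cv2,numpy as np
print(state()); print(tips_ahead if not callable(tips_ahead) else tips_ahead())
for n in("top","side","wrist"):
    p=camera_params(n);print(n,p)
    im,d=capture(n);cv2.imwrite(f"pics/{n}0.png",im[:,:,::-1]);np.savez(f"{n}0.npz",im=im,d=d,**p)
    print(np.percentile(d,[0,5,50,95]))
E
```

```text
pics
{'time_s': 0.0, 'joint_positions': array([ 1.22369871e+00,  5.28573975e-02,  1.40172560e+00, -1.70434867e-05,
        1.68859003e+00, -7.02609340e-02]), 'dq': array([ 6.50783202e-04,  1.73555145e-05, -3.58137779e-05,  1.92779653e-03,
        7.04439704e-04, -8.37396197e-04]), 'tau': array([ 3.77598381e-04, -3.81665933e+01, -3.60190701e+01, -1.05953409e-04,
        6.24812121e-03, -5.33980455e-06]), 'ee_pos': array([143.36008783, 504.76594512, 247.46116421]), 'eef_rot': array([-3.14001499e+00, -9.40601638e-05,  2.86475391e+00]), 'contact_force': array([ 0.33447157, -0.17001176, -1.0996172 ]), 'moment': array([-0.01226453,  0.04129457,  0.02254449]), 'opening': 85.45389601559026}
17.0
top {'vfov': 49.7553945315916, 'cx': 271.54154044630604, 'cy': 199.76455299986114, 'R': array([[-0.00260214, -0.99974123, -0.02259869],
       [-0.99242269,  0.00535788, -0.12275384],
       [ 0.12284315,  0.02210803, -0.99217982]]), 't': array([ 102.96631527,  573.45451644, 1093.02304942])}
[   0.         1097.603479   1188.95172119 1903.7029541 ]
side {'vfov': 52.59218503490011, 'cx': 280.4976754923759, 'cy': 215.4815856719672, 'R': array([[ 0.89775839, -0.43975842,  0.02534564],
       [-0.20328312, -0.4646707 , -0.86183358],
       [ 0.39077595,  0.76856599, -0.50655748]]), 't': array([-482.25738592,  235.73578583,  708.91928758])}
[   0.            0.         1069.96032715 2831.52902832]
wrist {'vfov': 61.78249921865742, 'cx': 278.6855039489907, 'cy': 207.87149947549997, 'R': array([[ 0.27288356,  0.96204608, -0.00138182],
       [ 0.92977999, -0.2633619 ,  0.25719579],
       [ 0.24707028, -0.07146929, -0.96635833]]), 't': array([-523.26563032,  -33.52887434,  379.14760829])}
[   0.           67.07650909 1058.82836914 1243.12949829]
```

View pics/top0.png

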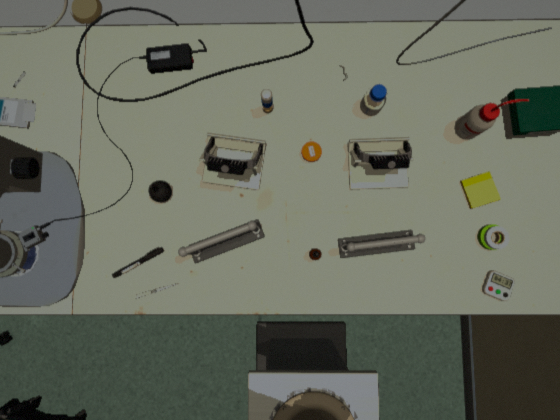

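View pics/side0.png

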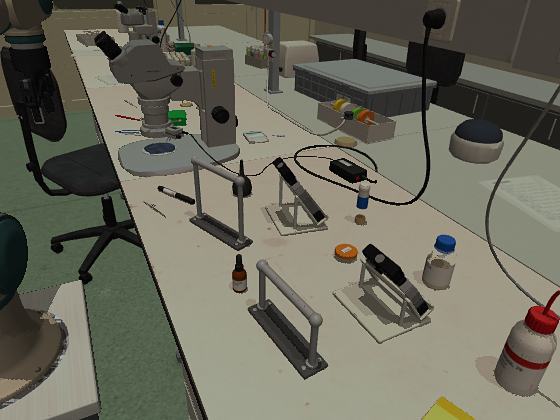

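The top view shows the long frame/dock at about (233,161), the short one at (380,163), the high bar at (222,240) and the low bar at (382,243). The bottle is at (315,254), the pin box at (312,152) and the blower at (160,190). The side view confirms which is high and which is low.

```bash
cat > h.py <<'E'
import numpy as np,cv2
def load(f):
    return dict(np.load(f))
def cloud(z):
    im,d=z['im'],z['d'];h,w=d.shape
    f=h/2/np.tan(np.radians(z['vfov'])/2)
    u,v=np.meshgrid(np.arange(w),np.arange(h))
    c=np.stack([(u-z['cx'])/f*d,(v-z['cy'])/f*d,d],-1)
    P=(c-z['t'])@z['R']
    P[d<=0]=np.nan
    return P
def ray(z,u,v,zp):
    f=z['im'].shape[0]/2/np.tan(np.radians(z['vfov'])/2)
    r=z['R'].T@np.array([(u-z['cx'])/f,(v-z['cy'])/f,1]);o=-z['R'].T@z['t']
    return o+r*(zp-o[2])/r[2]
E
python3 - <<'E'
from h import *
z=load('top0.npz');P=cloud(z);im=z['im'].astype(int)
T=lambda b:np.s_[b[1]:b[3],b[0]:b[2]]
print('table z',np.nanmedian(P[T((280,180,330,230))][...,2]))
for n,b,lo,hi in(("high",(170,215,275,270),150,185),("low",(330,225,435,265),90,125)):
    p=P[T(b)].reshape(-1,3);q=p[(p[:,2]>lo)&(p[:,2]<hi)]
    mn,(size),a=cv2.minAreaRect(q[:,:2].astype(np.float32))
    _,_,V=np.linalg.svd(q-q.mean(0),full_matrices=False);V=V[0]*np.sign(V[0][1])
    t=(q-q.mean(0))@V
    print(n,len(q),q.mean(0),np.percentile(q[:,2],[50,90,99]),'dir',V,'yaw(of y axis)',np.degrees(np.arctan2(-V[0],V[1])),'ext',t.min(),t.max(),'mid',q.mean(0)+V*(t.min()+t.max())/2, mn,size)
for n,b in(("long",(200,135,270,190)),("short",(345,135,415,190))):
    p=P[T(b)].reshape(-1,3);c=im[T(b)].reshape(-1,3)
    m=(c.max(1)<60)&(p[:,2]>60)
    q=p[m];print(n,m.sum(),np.nanmean(q,0),np.nanmin(q,0),np.nanmax(q,0))
    q=q[np.isfinite(q[:,0])];_,s,V=np.linalg.svd(q-q.mean(0),full_matrices=False);print(V,s)
    # base outline
    q=p[(p[:,2]>3)&(p[:,2]<14)&(c.min(1)>100)]
    print(cv2.minAreaRect(q[:,:2].astype(np.float32)),len(q))
for n,b in(("bottle",(300,240,330,268)),("box",(298,138,326,166)),("blower",(145,175,178,208))):
    p=P[T(b)].reshape(-1,3);q=p[p[:,2]>12];print(n,np.nanmedian(q,0),np.nanmax(q,0),np.nanmin(q,0))
i=cv2.resize(z['im'][125:275,140:440],None,fx=2.6,fy=2.6,interpolation=cv2.INTER_CUBIC);cv2.imwrite('pics/crop.png',i[:,:,::-1])
E
```

```text
table z 0.41528560215337224
high 625 [473.64341962 216.13467978 173.99884625] [174.0699064  177.28947544 180.090656  ] dir [-0.35125727  0.9362766   0.00211131] yaw(of y axis) 20.56428238140981 ext -90.4436197279723 89.3898161385243 mid [473.8284977  215.64135396 173.9977338 ] (474.4055480957031, 215.86038208007812) (20.672691345214844, 179.8197479248047)
low 569 [ 465.42315007 -160.06741334  113.81678607] [114.00159716 117.2550884  119.83901891] dir [-1.17421097e-01  9.93082078e-01 -5.21847332e-04] yaw(of y axis) 6.74329092687868 ext -90.53145435647511 89.08434196021483 mid [ 465.50811083 -160.78596404  113.81716365] (465.00341796875, -160.83474731445312) (20.852195739746094, 179.6096954345703)
long 641 [645.8612715  197.04121073 143.07444827] [617.61814729 128.11731575  60.44410459] [717.34943817 262.19869584 170.40127194]
[[-0.04181307  0.95293714  0.30027067]
 [-0.56099689 -0.27107914  0.78217555]
 [-0.82676124  0.13574575 -0.54592943]] [927.47900199 821.83661314 217.40265447]
((677.6568603515625, 198.3439178466797), (181.01173400878906, 143.61135864257812), 89.4001693725586) 924
short 569 [ 655.34865784 -167.7853647   119.86595481] [ 634.89668923 -236.06058921   60.44669643] [ 707.2782084  -108.58572979  139.17412722]
[[ 0.13530066  0.94833421 -0.28697727]
 [ 0.5886412  -0.3099206  -0.74662625]
 [-0.79699139 -0.06790763 -0.60016105]] [811.20172573 510.37182172 172.54220538]
((675.0673828125, -177.9861602783203), (178.9356689453125, 142.429443359375), 88.85505676269531) 1107
bottle [439.26342635  -3.11542787  47.68160852] [453.7941536    8.69570262  87.09680678] [427.12907466 -19.93463994  16.23587079]
box [ 7.01361967e+02 -4.51089482e-01  1.98411600e+01] [727.93779891  24.96918818  26.35101206] [676.48137627 -26.339454    13.33689265]
blower [596.15259728 378.47761574  47.62222304] [627.26608828 409.41280279 109.59881655] [573.26875537 357.7346246   12.83590874]
```

View pics/crop.png

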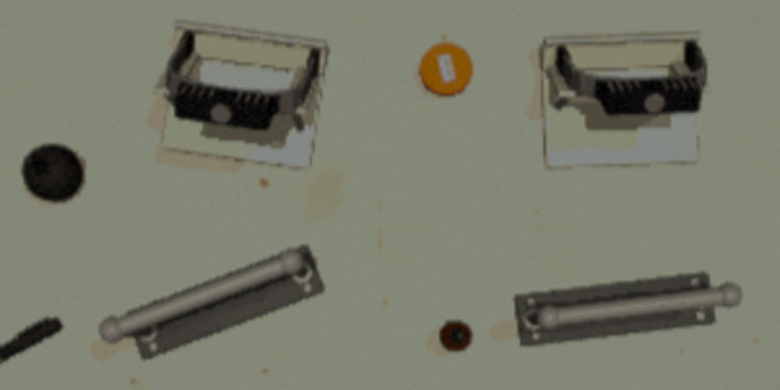

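The crop shows the docks turned slightly, about −7° for the long and +2° for the short. Grip blocks run from (172,95) to (275,110) and from (598,95) to (700,95) in crop pixels. Next I fit the grips in the docks' tilted axes from both cameras.

Run:
```python
from h import *
zt=load('top0.npz');zs=load('side0.npz')
Pt,Ps=cloud(zt),cloud(zs)
o=lambda u,v:ray(zt,140+u/2.6,125+v/2.6,8)
for n,cs in(("long",[(164,149),(308,167),(177,22),(327,42)]),("short",[(548,167),(697,161),(542,38),(700,33)])):
    w=[o(*c) for c in cs]; 
    print(n,'dock corners',np.round(w)[:,:2].tolist(),'yaw front/back',[np.degrees(np.arctan2(-(a-b)[0],(a-b)[1])).round(1) for a,b in((w[0],w[1]),(w[2],w[3]))],'centre',np.mean(w,0))
for n,ctr,yaw0,zr in(("long",(640,197),-7,150),("short",(655,-172),2,120)):
  for nm,z,P in(("top",zt,Pt),("side",zs,Ps)):
    c=z['im'].astype(int);m=(c.max(2)<70)&(np.hypot(P[...,0]-ctr[0],P[...,1]-ctr[1])<75)&(P[...,2]>zr-35)
    # keep largest blob
    k,l,st,_=cv2.connectedComponentsWithStats(m.astype(np.uint8));j=1+np.argmax(st[1:,4]);q=P[l==j];uv=np.argwhere(l==j)
    y=np.radians(yaw0);X=np.array([np.cos(y),np.sin(y),0]);Y=np.array([-np.sin(y),np.cos(y),0]);Z=np.array([0,0,1.])
    s,co=np.sin(np.radians(35)),np.cos(np.radians(35));fz=-s*X+co*Z;fx=co*X+s*Z
    A=np.stack([fx,Y,fz],1);g=q@A
    # yaw from outer face points
    top=g[:,2]>np.percentile(g[:,2],97)-6
    f=np.polyfit(q[top][:,1],q[top][:,0],1)
    pr=np.percentile(g,[1,3,50,97,99],axis=0).round(1)
    print(n,nm,st[j],'fx',pr[:,0],'Y',pr[:,1],'fz',pr[:,2],'yaw',np.degrees(np.arctan(-f[0])))
    for h in range(0,45,5):
        a=g[(g[:,2]<pr[3,2]-h+5)&(g[:,2]>=pr[3,2]-h)]
        if len(a)>8: print('  ',h,len(a),np.percentile(a[:,0],[3,97]).round(1),np.percentile(a[:,1],[3,97]).round(1))
    e=(pr[3,2]-16)
```

```text
long dock corners [[624.0, 278.0], [605.0, 135.0], [753.0, 267.0], [731.0, 116.0]] yaw front/back [np.float64(-7.5), np.float64(-8.2)] centre [678.10320698 198.81882534   8.        ]
short dock corners [[603.0, -101.0], [608.0, -247.0], [733.0, -98.0], [737.0, -255.0]] yaw front/back [np.float64(2.0), np.float64(1.4)] centre [ 670.56512428 -175.35435952    8.        ]
long top [204 150  52  25 609] fx [573.  574.3 590.6 597.  597.6] Y [218.9 222.7 272.7 330.7 333.9] fz [-269.5 -263.7 -217.7 -212.3 -211.2] yaw -7.822073160655487
   0 19 [575.  594.5] [239.8 297.3]
   5 271 [573.9 595.8] [239.1 316.6]
   10 65 [573.9 597.2] [238.3 318.1]
   15 38 [590.2 597.3] [236.4 314.4]
   20 35 [582.6 597.5] [236.8 310.5]
   25 32 [592.2 598. ] [237.7 313.9]
   30 32 [587.2 596.8] [235.7 315.5]
   35 14 [576.9 594.9] [233.7 313.6]
   40 12 [582.8 596.5] [230.5 321.2]
long side [273 157  25  29 276] fx [570.7 571.4 582.2 593.3 594. ] Y [229.1 230.9 238.1 307.7 310.7] fz [-251.6 -249.8 -216.6 -212.8 -212.3] yaw -7.937045974295647
   0 9 [575.9 590.9] [233.3 299.8]
   5 138 [571.9 593.7] [234.6 309.6
[... 597 characters left out ...]
8.3 609.7] [-234.9 -155.7]
   25 36 [592.6 609.4] [-234.5 -156.4]
   30 19 [603.8 609.2] [-227.3 -158. ]
   35 19 [589.6 607.6] [-230.5 -153.3]
   40 18 [590.8 606.5] [-242.3 -152.6]
short side [362 244  45  43 700] fx [582.9 583.1 592.5 605.5 606.3] Y [-245.9 -245.2 -220.  -164.4 -161.7] fz [-296.1 -292.9 -259.4 -256.4 -256. ] yaw 1.8802407708386573
   0 18 [586.1 601.6] [-237.7 -174.1]
   5 425 [584.  605.8] [-241.5 -163.4]
   10 50 [583.  604.2] [-243.5 -168.4]
   15 35 [582.7 604.3] [-243.5 -173.2]
   20 44 [582.8 602. ] [-243.6 -174. ]
   25 27 [583.1 604.8] [-243.1 -187.1]
   30 43 [583.1 602.7] [-244.4 -168.8]
   35 29 [586.6 601.8] [-246.8 -242.1]
   40 22 [583.9 604.3] [-246. -172.]
```

```bash
cat > plan.py <<'E'
import numpy as np,sys
from scipy.spatial.transform import Rotation as Ro
from station import state
S=Ro.from_euler
def pick(yaw,tilt=35):   # x_tool=+Y of dock, tool points ahead/down
    y=np.radians(yaw);X=np.array([np.cos(y),np.sin(y),0]);Y=np.array([-np.sin(y),np.cos(y),0]);Z=np.array([0,0,1.])
    s,c=np.sin(np.radians(tilt)),np.cos(np.radians(tilt))
    return np.stack([Y,c*X+s*Z,s*X-c*Z],1)
def down(jaw_az):  # y_tool along azimuth
    a=np.radians(jaw_az);y=np.array([np.cos(a),np.sin(a),0]);z=np.array([0,0,-1.]);return np.stack([np.cross(y,z),y,z],1)
def plan(pos,R,frac=1):
    s=state();R0=S('xyz',s['eef_rot']);d=R0.inv().apply(np.array(pos)-s['ee_pos'])
    rv=np.degrees((R0.inv()*Ro.from_matrix(R)).as_rotvec())
    print('t',s['time_s'],'ee',s['ee_pos'].round(1),'F',s['contact_force'].round(1),'open',round(s['opening'],1))
    print('shift mm',d.round(1),'rot deg',rv.round(1),'|d|',np.linalg.norm(d).round(),'|r|',np.linalg.norm(rv).round(1),'J',s['joint_positions'].round(2))
E
python3 - <<'E'
from plan import *
plan((420,330,320),down(35))
plan((588,204,220),pick(-7.7))
E
```

```text
t 0.15 ee [143.4 504.8 247.7] F [-0.1 -0.6 -0.3] open 85.0
shift mm [-313.9  -92.7  -72.3] rot deg [-0.1  0.  39.1] |d| 335.0 |r| 39.1 J [ 1.22  0.05  1.4   0.    1.69 -0.07]
t 0.15 ee [143.4 504.8 247.7] F [-0.1 -0.6 -0.3] open 85.0
shift mm [-509.9 -167.8   27.8] rot deg [-28.8 -24.9  79.1] |d| 538.0 |r| 87.8 J [ 1.22  0.05  1.4   0.    1.69 -0.07]
```

Call:
{"fn": "servo_tool", "kwargs": {"increments": "-0.05 -0.015 -0.03 0 0 8; -0.11 -0.03 -0.06 0 0 16; -0.17 -0.05 -0.072 0 0 24; -0.23 -0.07 -0.072 0 0 32; -0.285 -0.085 -0.072 0 0 39", "hand": -1, "squeeze": 60}}

```text
time_s: 0.78
ee_pos: [393.2, 345.6, 320.5]
eef_rot: [3.141, -0.0, 2.18]
contact_force: [-0.1, 0.4, -0.1]
opening: 85.6
```

```bash
python3 -c "
from plan import *
plan((588,204,225),pick(-7.7))"
```

```text
t 0.775 ee [393.2 345.6 320.5] F [-0.1  0.4 -0.1] open 85.6
shift mm [-227.6   78.6   95.5] rot deg [-33.3 -13.   41.2] |d| 259.0 |r| 54.6 J [0.65 0.04 1.27 0.   1.83 0.04]
```

Call:
{"fn": "servo_tool", "kwargs": {"increments": "-0.04 0.014 0.016 -6 -2.3 7.3; -0.08 0.028 0.032 -12 -4.6 15; -0.12 0.042 0.049 -18 -7 22; -0.16 0.056 0.066 -24 -9.3 29; -0.2 0.07 0.082 -30 -11.6 37"}}

```text
time_s: 1.4
ee_pos: [565.0, 222.6, 237.8]
eef_rot: [2.587, 0.018, 1.511]
contact_force: [0.2, 0.7, 0.2]
opening: 85.2
```

Run:
```python
from plan import *
plan((588,204,225),pick(-7.7))
from station import *
import cv2
p=camera_params("wrist");im,d=capture("wrist");np.savez("w1.npz",im=im,d=d,**p);cv2.imwrite("pics/w1.png",im[:,:,::-1])
```

```text
t 1.4 ee [565.  222.6 237.8] F [0.2 0.7 0.2] open 85.2
shift mm [-17.   13.6  23.8] rot deg [-3.2 -1.5  4.2] |d| 32.0 |r| 5.5 J [ 0.43 -0.03  1.59 -0.29  1.11  0.55]
```

View pics/w1.png

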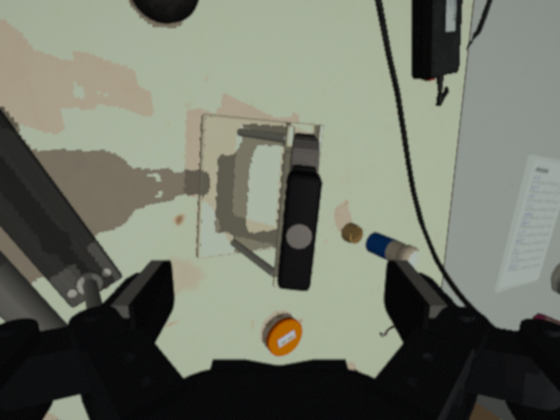

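The wrist view shows the long grip block at columns 282–322, rows 170–290, with the jaws well aligned either side of it. I'll refine its centre from this view.

Run:
```python
from h import *
from plan import *
z=load('w1.npz');P=cloud(z);c=z['im'].astype(int)
m=np.zeros(c.shape[:2],np.uint8);m[165:295,272:330]=(c.max(2)<60)[165:295,272:330]
k,l,st,_=cv2.connectedComponentsWithStats(m);j=1+np.argmax(st[1:,4]);q=P[l==j];q=q[np.isfinite(q[:,0])]
A=pick(-7.7);g=q@A   # cols: Y, fx, -fz
print(st[j],np.percentile(g,[1,3,10,50,90,97,99],axis=0).round(1).tolist())
d=g[:,2];face=g[d<np.percentile(d,10)+4]
lo,hi=np.percentile(face,[2,98],axis=0);print(len(face),lo,hi,np.median(face,0))
cen=np.array([(lo[0]+hi[0])/2,(lo[1]+hi[1])/2,np.median(face[:,2])+16]);print('centre',A@cen)
f=np.polyfit(face[:,0],face[:,1],1);print('twist deg',np.degrees(np.arctan(f[0])))
print('old',np.array([639.4,197.5,146.2])@A, cen)
# bars from side view
zs=load('side0.npz');Ps=cloud(zs).reshape(-1,3)
for n,c0,h,yaw in(("high",(474,216),175,20.6),("low",(465,-161),115,6.7)):
    y=np.radians(yaw);X=np.array([np.cos(y),np.sin(y)]);Y=np.array([-X[1],X[0]]);r=Ps[:,:2]-c0
    s=(abs(r@X)<30)&(abs(r@Y)<100)&(Ps[:,2]>h-20)&(Ps[:,2]<h+15);q=Ps[s];t=r[s]@Y
    print(n,s.sum(),np.percentile(q[:,2],[50,95]),'across',np.percentile(r[s]@X,[2,50,98]),'along',t.min(),t.max(),'slope deg',np.degrees(np.polyfit(t,r[s]@X,1)[0]))
plan(A@cen-80*A[:,2],A)
```

```text
[ 278  165   43  125 3516] [[244.7, 568.0, 209.9], [246.5, 568.6, 210.3], [252.5, 570.1, 210.7], [295.1, 579.2, 211.7], [323.2, 588.5, 214.0], [325.4, 590.1, 240.9], [327.4, 590.6, 242.5]]
3207 [245.45917867 568.45135585 210.15233843] [323.6770684  590.36537633 213.86471122] [292.18461799 579.26452198 211.65194024]
centre [637.87057199 200.91387913 145.85343358]
twist deg 0.7712983043791675
old [281.3899489  581.22337645 228.4997447 ] [284.56812353 579.40836609 227.65194024]
high 445 [171.71141992 176.56185142] across [-12.45506825  -7.45906599   3.87686881] along -92.88635911093391 81.09198968222748 slope deg -0.2717559668971033
low 895 [113.44762539 117.05652006] across [-10.56877237  -5.26361946   4.23728613] along -93.91946092667982 83.17129891707049 slope deg -0.34095657718840555
t 1.45 ee [565.8 220.  233.4] F [ 0.5 -2.1 -4.4] open 85.8
shift mm [-10.7  11.6  33.3] rot deg [-3.2 -1.2  3.9] |d| 37.0 |r| 5.2 J [ 0.42 -0.03  1.59 -0.3   1.11  0.55]
```

Call:
{"fn": "servo_tool", "kwargs": {"increments": "-0.005 0.006 0.01 -1.6 -0.6 2; -0.01 0.012 0.02 -3.2 -1.2 4; -0.01 0.012 0.02 -3.2 -1.2 4"}}

```text
time_s: 1.82
ee_pos: [583.9, 212.1, 226.4]
eef_rot: [2.537, 0.0, 1.446]
contact_force: [0.1, -0.8, -0.0]
opening: 85.5
```

```bash
python3 -c "
from plan import *
A=pick(-7.7);plan(np.array([638,200,146])-10*A[:,2],A)
print(state()['eef_rot'])"
```

```text
t 1.825 ee [583.9 212.1 226.4] F [ 0.1 -0.8 -0. ] open 85.5
shift mm [-5.2 -0.4 87.5] rot deg [-0.3 -0.3  0.5] |d| 88.0 |r| 0.6 J [ 0.41 -0.01  1.6  -0.34  1.04  0.63]
[2.53654100e+00 2.95556640e-04 1.44593643e+00]
```

Call:
{"fn": "servo_tool", "kwargs": {"increments": "-0.003 0 0.03 0 0 0.5; -0.005 0 0.06 0 0 0.5; -0.005 0 0.08 0 0 0.5; -0.005 0 0.087 0 0 0.5; -0.005 0 0.087 0 0 0.5"}}

```text
time_s: 2.45
ee_pos: [632.8, 201.5, 156.5]
eef_rot: [2.534, -0.006, 1.439]
contact_force: [-1.0, 0.2, -0.3]
opening: 85.6
```

Call:
{"fn": "servo_tool", "kwargs": {"increments": "0 0 0 0 0 0; 0 0 0 0 0 0; 0 0 0 0 0 0; 0 0 0 0 0 0; 0 0 0 0 0 0", "hand": 0.2}}

```text
time_s: 3.08
ee_pos: [632.9, 201.3, 156.3]
eef_rot: [2.534, -0.006, 1.439]
contact_force: [0.8, -0.9, 0.1]
opening: 34.2
```

```bash
python3 -c "
from plan import *
from station import tips_ahead as t
print(t() if callable(t) else t)
A=pick(-7.7);plan(np.array([638,200,146])-10*A[:,2],A)"
```

```text
17.0
t 3.075 ee [632.9 201.3 156.3] F [ 0.8 -0.9  0.1] open 34.2
shift mm [-0.6 -1.7  1.4] rot deg [-0.2 -0.4 -0.1] |d| 2.0 |r| 0.4 J [ 0.36  0.16  1.57 -0.35  0.89  0.64]
```

Call:
{"fn": "servo_tool", "kwargs": {"increments": "0 -0.001 0.001 0 0 0; 0 -0.001 0.001 0 0 0; 0 -0.001 0.001 0 0 0; 0 -0.001 0.001 0 0 0; 0 -0.001 0.001 0 0 0", "hand": 1, "squeeze": 60}}

```text
time_s: 3.7
ee_pos: [632.7, 201.4, 155.8]
eef_rot: [2.534, -0.007, 1.438]
contact_force: [-5.1, -0.8, 5.0]
opening: 23.0
```

```bash
python3 -c "
from plan import *
A=pick(-7.7);p=state()['ee_pos'];plan(p-100*A[:,2]+[0,0,0],A)"
```

```text
t 3.7 ee [632.7 201.4 155.8] F [-5.1 -0.8  5. ] open 23.0
shift mm [   0.7   -0.3 -100. ] rot deg [-0.2 -0.4 -0.1] |d| 100.0 |r| 0.4 J [ 0.36  0.16  1.57 -0.35  0.89  0.64]
```

Call:
{"fn": "servo_tool", "kwargs": {"increments": "0 0.003 -0.015 0 0 0; 0 0.006 -0.045 0 0 0; 0 0.01 -0.08 0 0 0; 0 0.012 -0.115 0 0 0; 0 0.012 -0.15 0 0 0"}}

```text
time_s: 4.32
ee_pos: [556.5, 210.5, 286.6]
eef_rot: [2.534, -0.006, 1.439]
contact_force: [0.2, 0.9, 0.8]
opening: 22.6
```

Run:
```python
from plan import *
A=pick(-7.7)
plan((520,212,380),down(20))
plan((473,214,380),down(110.6))
plan((473,214,380),down(-69.4))
from station import *
import cv2
im,d=capture("side");cv2.imwrite("pics/s1.png",im[100:350,150:480,::-1])
```

```text
t 4.325 ee [556.5 210.5 286.6] F [0.2 0.9 0.8] open 22.6
shift mm [ -2.7  23.5 -97.4] rot deg [ 34.2   8.  -26.8] |d| 100.0 |r| 44.2 J [ 0.43 -0.11  1.58 -0.33  1.16  0.62]
t 4.325 ee [556.5 210.5 286.6] F [0.2 0.9 0.8] open 22.6
shift mm [  -6.9  -14.9 -124.2] rot deg [  21.8   35.5 -114. ] |d| 125.0 |r| 121.4 J [ 0.43 -0.11  1.58 -0.33  1.16  0.62]
t 4.325 ee [556.5 210.5 286.6] F [0.2 0.9 0.8] open 22.6
shift mm [  -6.9  -14.9 -124.2] rot deg [ 31.1 -19.1  59.7] |d| 125.0 |r| 70.0 J [ 0.43 -0.11  1.58 -0.33  1.16  0.62]
```

View pics/s1.png

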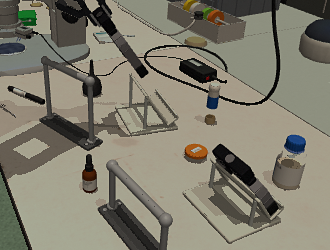

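The frame is out of its dock and held; the crop shows it at (125,45), with the empty dock below.

Call:
{"fn": "servo_tool", "kwargs": {"increments": "-0.002 -0.004 -0.045 1 -0.6 2; -0.004 -0.008 -0.085 5.5 -3.4 10.5; -0.005 -0.012 -0.11 10 -6 19; -0.006 -0.014 -0.124 14.2 -8.8 27.5; -0.007 -0.015 -0.124 18.7 -11.5 36"}}

```text
time_s: 5.0
ee_pos: [473.5, 214.5, 380.0]
eef_rot: [2.905, -0.086, 0.782]
contact_force: [-0.3, -0.2, -1.4]
opening: 22.5
```

```bash
python3 -c "
from plan import *
plan((473,214,375),down(-69.4))"
```

```text
t 5.0 ee [473.5 214.5 380. ] F [-0.3 -0.2 -1.4] open 22.5
shift mm [-1.1 -1.2  4.8] rot deg [12.3 -7.7 23.5] |d| 5.0 |r| 27.6 J [ 0.45 -0.06  1.27 -0.2   1.77  1.2 ]
```

Call:
{"fn": "servo_tool", "kwargs": {"increments": "0 0 0.001 4 -2.5 7.8; -0.001 -0.001 0.003 8 -5 15.6; -0.001 -0.001 0.005 12.3 -7.7 23.5; -0.001 -0.001 0.005 12.3 -7.7 23.5; -0.001 -0.001 0.005 12.3 -7.7 23.5"}}

```text
time_s: 5.62
ee_pos: [473.8, 213.5, 373.1]
eef_rot: [3.137, 0.001, 0.366]
contact_force: [-0.2, -0.0, -0.8]
opening: 22.8
```

Run:
```python
from plan import *
plan((473,214,230),down(-69.4))
from station import *
import cv2
for n in("side","top"):
    im,d=capture(n);np.savez(f"{n}2.npz",im=im,d=d,**camera_params(n));cv2.imwrite(f"pics/{n}2.png",im[:,:,::-1])
from h import *
P=cloud(load("side2.npz")).reshape(-1,3);Q=cloud(load("top2.npz")).reshape(-1,3)
y=np.radians(20.6);X=np.array([np.cos(y),np.sin(y)]);Y=np.array([-X[1],X[0]])
for nm,p in(("side",P),("top",Q)):
    r=p[:,:2]-(473,214);s=(abs(r@X)<85)&(abs(r@Y)<35)&(p[:,2]>195)&(p[:,2]<348)
    for a in range(200,350,10):
        k=s&(p[:,2]>=a)&(p[:,2]<a+10)
        if k.sum()>5: print(nm,a,k.sum(),'X',np.percentile(r[k]@X,[3,97]).round(1),'Y',np.percentile(r[k]@Y,[3,97]).round(1))
```

```text
t 5.625 ee [473.8 213.5 373.1] F [-0.2 -0.  -0.8] open 22.8
shift mm [ -0.4  -1.4 143.1] rot deg [0.2 0.  0.4] |d| 143.0 |r| 0.4 J [ 0.35  0.05  1.16 -0.    1.94  1.56]
side 220 69 X [-69.9  60.8] Y [-13.4   7.9]
side 230 67 X [-70.   60.7] Y [-14.1   6. ]
side 240 83 X [-69.9  60.5] Y [-14.1   5.8]
side 250 68 X [-67.9  62. ] Y [-12.5   8. ]
side 260 70 X [-66.9  61.8] Y [-13.9   7.5]
side 270 72 X [-67.1  61.9] Y [-13.    8.1]
side 280 71 X [-67.2  62.4] Y [-13.2   8.3]
side 290 74 X [-66.8  63.1] Y [-13.2   7.1]
side 300 71 X [-66.   61.4] Y [-12.8   9.5]
side 310 74 X [-65.1  59.4] Y [-13.8   7. ]
side 320 80 X [-62.3  56.5] Y [-13.2   9.1]
side 330 84 X [-57.   46.3] Y [-14.    6.9]
side 340 125 X [-45.5  41. ] Y [-14.3   2. ]
top 330 7 X [-52.4 -44.5] Y [ 9.  10.9]
```

View pics/side2.png

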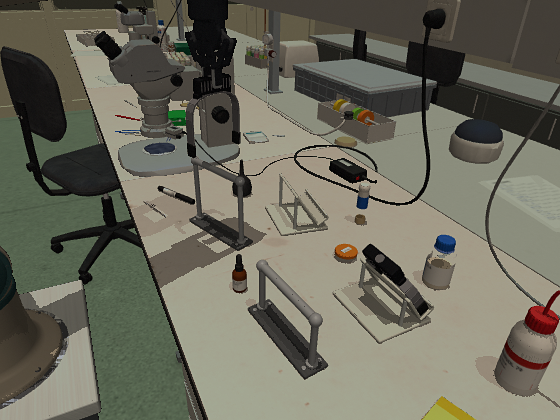

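The frame hangs square over the high bar in view, with legs either side and centred within a few mm. I'll lower it.

Call:
{"fn": "servo_tool", "kwargs": {"increments": "0 -0.001 0.04 0 0 0; 0 -0.001 0.08 0 0 0; 0 -0.001 0.115 0 0 0; 0 -0.001 0.14 0 0 0; 0 -0.001 0.152 0 0 0"}}

```text
time_s: 6.35
ee_pos: [472.8, 214.0, 219.8]
eef_rot: [3.138, 0.003, 0.365]
contact_force: [-0.1, -0.6, -0.1]
opening: 22.8
```

Call:
{"fn": "servo_tool", "kwargs": {"increments": "0 0 0.001 0 0 0; 0 0 0.002 0 0 0; 0 0 0.003 0 0 0; 0 0 0.004 0 0 0; 0 0 0.005 0 0 0"}}

```text
time_s: 6.98
ee_pos: [473.5, 213.9, 216.1]
eef_rot: [3.139, 0.001, 0.363]
contact_force: [0.8, 0.1, -0.4]
opening: 22.8
```

Call:
{"fn": "servo_tool", "kwargs": {"increments": "0 0 0.0005 0 0 0; 0 0 0.001 0 0 0; 0 0 0.0015 0 0 0; 0 0 0.002 0 0 0; 0 0 0.002 0 0 0"}}

```text
time_s: 7.6
ee_pos: [473.4, 213.8, 213.9]
eef_rot: [3.139, 0.002, 0.363]
contact_force: [0.9, 0.2, -1.7]
opening: 22.9
```

Call:
{"fn": "servo_tool", "kwargs": {"increments": "0 0 0.0005 0 0 0; 0 0 0.001 0 0 0; 0 0 0.0015 0 0 0; 0 0 0.002 0 0 0; 0 0 0.0025 0 0 0"}}

```text
time_s: 8.22
ee_pos: [473.4, 213.8, 211.4]
eef_rot: [3.139, 0.002, 0.363]
contact_force: [-0.6, -0.7, 0.1]
opening: 22.6
```

Call:
{"fn": "servo_tool", "kwargs": {"increments": "0 0 0.0005 0 0 0; 0 0 0.001 0 0 0; 0 0 0.0015 0 0 0; 0 0 0.002 0 0 0; 0 0 0.0025 0 0 0"}}

```text
time_s: 8.85
ee_pos: [473.4, 213.8, 208.9]
eef_rot: [3.139, 0.002, 0.363]
contact_force: [-0.2, -0.5, -0.6]
opening: 22.5
```

Near contact now, so smaller steps.

Call:
{"fn": "servo_tool", "kwargs": {"increments": "0 0 0.0005 0 0 0; 0 0 0.001 0 0 0; 0 0 0.0015 0 0 0"}}

```text
time_s: 9.22
ee_pos: [473.4, 213.8, 207.4]
eef_rot: [3.139, 0.002, 0.363]
contact_force: [-0.0, -0.3, -1.2]
opening: 22.9
```

Run:
```python
from station import *
from h import *
im,d=capture("side");np.savez("s3.npz",im=im,d=d,**camera_params("side"))
i=cv2.resize(im[140:260,170:270],None,fx=5,fy=5,interpolation=cv2.INTER_CUBIC);cv2.imwrite("pics/s3.png",i[:,:,::-1])
print(state()['contact_force'],state()['ee_pos'])
```

```text
[-0.17512177  0.23214339 -0.39716089] [473.41456824 213.81320282 207.37611886]
```

View pics/s3.png

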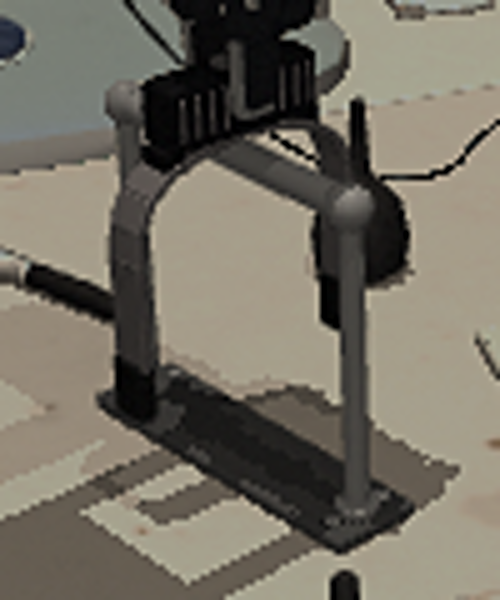

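The frame straddles the bar (crown at (230,130)) and is within a few mm of resting. I'll keep going in small steps.

Call:
{"fn": "servo_tool", "kwargs": {"increments": "0 0 0.0004 0 0 0; 0 0 0.0008 0 0 0; 0 0 0.0012 0 0 0"}}

```text
time_s: 9.65
ee_pos: [473.4, 213.8, 206.2]
eef_rot: [3.139, 0.002, 0.363]
contact_force: [0.3, -0.6, -1.2]
opening: 22.7
```

Call:
{"fn": "servo_tool", "kwargs": {"increments": "0 0 0.0004 0 0 0; 0 0 0.0008 0 0 0; 0 0 0.0012 0 0 0"}}

```text
time_s: 10.02
ee_pos: [473.4, 213.8, 205.0]
eef_rot: [3.139, 0.002, 0.363]
contact_force: [0.7, -0.1, -1.3]
opening: 22.5
```

Call:
{"fn": "servo_tool", "kwargs": {"increments": "0 0 0.0004 0 0 0; 0 0 0.0008 0 0 0; 0 0 0.0008 0 0 0"}}

```text
time_s: 10.4
ee_pos: [473.5, 213.8, 204.9]
eef_rot: [3.139, 0.001, 0.363]
contact_force: [-2.4, -0.9, 5.0]
opening: 22.6
```

Contact at 5 N. Releasing.

Call:
{"fn": "servo_tool", "kwargs": {"increments": "0 0 0 0 0 0; 0 0 0 0 0 0; 0 0 0 0 0 0; 0 0 0 0 0 0", "hand": 0.0}}

```text
time_s: 10.9
ee_pos: [473.4, 213.8, 204.1]
eef_rot: [3.139, 0.002, 0.363]
contact_force: [0.2, 1.8, 0.1]
opening: 43.1
```

Call:
{"fn": "servo_tool", "kwargs": {"increments": "0 0 -0.01 0 0 0; 0 0 -0.03 0 0 0; 0 0 -0.06 0 0 0; 0 0 -0.1 0 0 0; 0 0 -0.14 0 0 0"}}

```text
time_s: 11.52
ee_pos: [473.3, 214.2, 346.3]
eef_rot: [3.139, 0.001, 0.363]
contact_force: [0.4, -0.0, 0.3]
opening: 42.9
```

Run:
```python
from plan import *
from h import *
plan((500,0,340),down(0))
A=pick(1.8);plan(np.array([652.6,-177,117])-90*A[:,2],A)
from station import *
im,d=capture("side");np.savez("s4.npz",im=im,d=d,**camera_params("side"))
i=cv2.resize(im[140:260,170:270],None,fx=5,fy=5,interpolation=cv2.INTER_CUBIC);cv2.imwrite("pics/s4.png",i[:,:,::-1])
P=cloud(load("s4.npz")).reshape(-1,3)
y=np.radians(20.6);X=np.array([np.cos(y),np.sin(y)]);Y=np.array([-X[1],X[0]])
r=P[:,:2]-(473,214);s=(abs(r@X)<85)&(abs(r@Y)<35)&(P[:,2]>40)
for a in range(50,225,15):
    k=s&(P[:,2]>=a)&(P[:,2]<a+15)
    if k.sum()>5: print(a,k.sum(),'X',np.percentile(r[k]@X,[3,97]).round(1),'Y',np.percentile(r[k]@Y,[3,97]).round(1))
```

```text
t 11.525 ee [473.3 214.2 346.3] F [ 0.4 -0.   0.3] open 42.9
shift mm [-51.1 209.7   7. ] rot deg [  0.1   0.1 -69.2] |d| 216.0 |r| 69.2 J [ 0.36  0.04  1.22 -0.    1.88  1.56]
t 11.525 ee [473.3 214.2 346.3] F [ 0.4 -0.   0.3] open 42.9
shift mm [-20.  412.1 156.8] rot deg [-30.2  21.8 -68.6] |d| 441.0 |r| 78.1 J [ 0.36  0.04  1.22 -0.    1.88  1.56]
50 49 X [-67.8  59.6] Y [-12.    8.2]
65 67 X [-67.5  60.2] Y [-11.9   7.3]
80 55 X [-66.5  62.4] Y [-12.    8.9]
95 50 X [-65.4  61.3] Y [-11.2   8.8]
110 42 X [-65.8 -60.8] Y [-12.   11.6]
125 53 X [-66.2  59.4] Y [-11.8   9.6]
140 87 X [-64.7  60.1] Y [-13.8  10.2]
155 120 X [-59.5  53.4] Y [-30.3   8.2]
170 219 X [-44.8  37.8] Y [-29.7   4.2]
185 211 X [-42.3  35.7] Y [-15.    4.6]
200 267 X [-42.5  36.2] Y [-14.5   7.1]
```

View pics/s4.png

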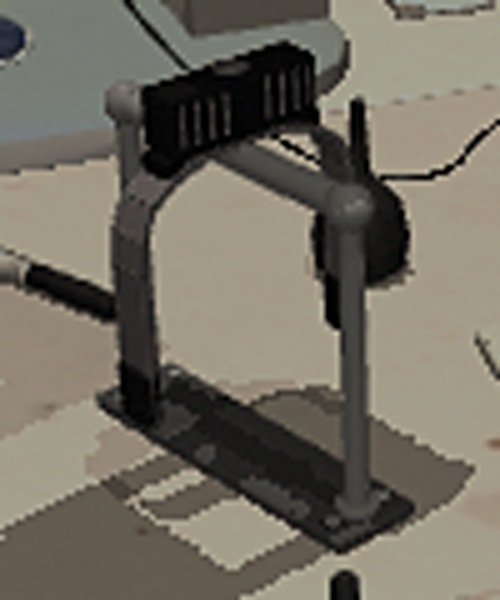

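The long frame hangs level, centred and straddling the high bar. On to the short frame.

Call:
{"fn": "servo_tool", "kwargs": {"increments": "-0.003 0.055 0 -3.9 2.8 -9; -0.006 0.11 0.005 -7.9 5.7 -18; -0.009 0.165 0.02 -12 8.5 -27; -0.012 0.22 0.04 -16 11.4 -36; -0.015 0.275 0.06 -20 14.3 -45", "hand": -1}}

```text
time_s: 12.2
ee_pos: [557.1, -48.5, 286.0]
eef_rot: [2.729, -0.086, 1.181]
contact_force: [0.8, 0.1, -0.3]
opening: 85.1
```

```bash
python3 -c "
from plan import *
A=pick(1.8);plan(np.array([652.6,-177,117])-100*A[:,2],A)"
```

```text
t 12.2 ee [557.1 -48.5 286. ] F [ 0.8  0.1 -0.3] open 85.1
shift mm [-113.1   46.6  105.2] rot deg [-10.2   7.6 -23.4] |d| 161.0 |r| 26.7 J [-0.14 -0.16  1.57 -0.02  1.31  0.27]
```

Call:
{"fn": "servo_tool", "kwargs": {"increments": "-0.034 0.014 0.028 -3 2.3 -7; -0.068 0.028 0.06 -6.2 4.6 -14; -0.1 0.041 0.09 -9.2 6.9 -21; -0.113 0.047 0.105 -10.2 7.6 -23.4; -0.113 0.047 0.105 -10.2 7.6 -23.4"}}

```text
time_s: 12.82
ee_pos: [593.6, -178.4, 197.0]
eef_rot: [2.536, -0.005, 1.594]
contact_force: [0.2, 0.2, -0.0]
opening: 85.5
```

Run:
```python
from h import *
from plan import *
from station import *
p=camera_params("wrist");im,d=capture("wrist");np.savez("w2.npz",im=im,d=d,**p);cv2.imwrite("pics/w2.png",im[:,:,::-1])
z=load('w2.npz');P=cloud(z);c=z['im'].astype(int)
A=pick(1.8);g=P@A;g0=np.array([652.6,-177,117])@A
m=((c.max(2)<60)&(abs(g[...,0]-g0[0])<60)&(abs(g[...,1]-g0[1])<25)&(abs(g[...,2]-g0[2])<30)).astype(np.uint8)
k,l,st,_=cv2.connectedComponentsWithStats(m);j=1+np.argmax(st[1:,4]);q=g[l==j]
d=q[:,2];face=q[d<np.percentile(d,10)+4];lo,hi=np.percentile(face,[2,98],axis=0)
cen=np.array([(lo[0]+hi[0])/2,(lo[1]+hi[1])/2,np.median(face[:,2])+16])
print(st[j],len(face),lo,hi,'centre',A@cen,'twist',np.degrees(np.arctan(np.polyfit(face[:,0],face[:,1],1)[0])))
plan(A@cen-10*A[:,2],A)
```

```text
[ 261  146   39  136 4318] 3986 [-236.25258281  584.00343632  256.0359392 ] [-158.19290548  606.05987948  259.95359926] centre [ 650.18227602 -176.88730853  117.24272777] twist 0.048120284093357425
t 12.875 ee [ 594.1 -177.6  198.4] F [ 0.1 -0.1  0.9] open 85.1
shift mm [-1.  -0.3 88.6] rot deg [-0.2  0.1 -0.5] |d| 89.0 |r| 0.5 J [-0.47 -0.02  1.67  0.33  0.97 -0.6 ]
```

View pics/w2.png

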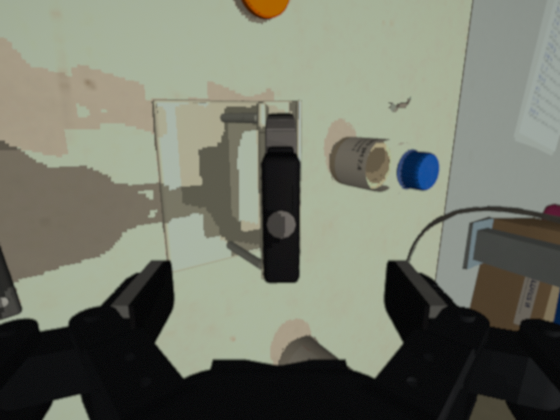

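The wrist view shows the short grip at columns 261–300, rows 146–282, straight between the jaws; the fit agrees to 2 mm. Advance and close.

Call:
{"fn": "servo_tool", "kwargs": {"increments": "0 0 0.03 0 0 -0.5; -0.001 0 0.06 0 0 -0.5; -0.001 0 0.08 0 0 -0.5; -0.001 0 0.089 0 0 -0.5; -0.001 0 0.089 0 0 -0.5"}}

```text
time_s: 13.5
ee_pos: [645.4, -176.1, 125.9]
eef_rot: [2.534, 0.002, 1.604]
contact_force: [-1.0, 0.1, -0.4]
opening: 85.4
```

Call:
{"fn": "servo_tool", "kwargs": {"increments": "0 0 0 0 0 0; 0 0 0 0 0 0; 0 0 0 0 0 0; 0 0 0 0 0 0; 0 0 0 0 0 0", "hand": 0.2}}

```text
time_s: 14.12
ee_pos: [645.0, -176.8, 125.1]
eef_rot: [2.534, 0.002, 1.603]
contact_force: [0.5, 0.0, -0.2]
opening: 34.1
```

Call:
{"fn": "servo_tool", "kwargs": {"increments": "0 0 0 0 0 0; 0 0 0 0 0 0; 0 0 0 0 0 0; 0 0 0 0 0 0; 0 0 0 0 0 0", "hand": 1, "squeeze": 60}}

```text
time_s: 14.75
ee_pos: [645.1, -176.9, 125.5]
eef_rot: [2.534, 0.002, 1.604]
contact_force: [-3.1, -0.3, 4.0]
opening: 22.8
```

Call:
{"fn": "servo_tool", "kwargs": {"increments": "0 0.003 -0.015 0 0 0; 0 0.006 -0.045 0 0 0; 0 0.01 -0.08 0 0 0; 0 0.012 -0.115 0 0 0; 0 0.012 -0.15 0 0 0"}}

```text
time_s: 15.38
ee_pos: [568.1, -178.9, 256.4]
eef_rot: [2.535, 0.002, 1.604]
contact_force: [-0.4, -0.1, -0.0]
opening: 22.8
```

Run:
```python
from plan import *
plan((464.5,-162,340),down(-83.3))
plan((464.5,-162,340),down(96.7))
```

```text
t 15.375 ee [ 568.1 -178.9  256.4] F [-0.4 -0.1 -0. ] open 22.8
shift mm [  20.1  -36.9 -127.5] rot deg [ 28.1 -25.7  82.4] |d| 134.0 |r| 90.8 J [-0.49 -0.13  1.65  0.33  1.1  -0.6 ]
t 15.375 ee [ 568.1 -178.9  256.4] F [-0.4 -0.1 -0. ] open 22.8
shift mm [  20.1  -36.9 -127.5] rot deg [ 26.3  28.8 -91.6] |d| 134.0 |r| 99.5 J [-0.49 -0.13  1.65  0.33  1.1  -0.6 ]
```

Call:
{"fn": "servo_tool", "kwargs": {"increments": "0.004 -0.006 -0.04 1.5 -1.4 4.4; 0.009 -0.015 -0.08 4.6 -4.2 13.4; 0.013 -0.024 -0.105 7.8 -7 22.5; 0.017 -0.031 -0.12 10.9 -10 32; 0.02 -0.037 -0.127 14 -12.8 41"}}

```text
time_s: 16.0
ee_pos: [464.7, -162.0, 339.9]
eef_rot: [2.836, -0.119, 0.858]
contact_force: [0.0, 0.1, -0.6]
opening: 23.4
```

Call:
{"fn": "servo_tool", "kwargs": {"increments": "0 0 0 0 0 0"}}

```text
time_s: 16.12
ee_pos: [465.8, -162.0, 339.0]
eef_rot: [2.835, -0.119, 0.866]
contact_force: [0.6, -0.1, -0.4]
opening: 22.7
```

Run:
```python
from plan import *
plan((464.5,-162,330),down(-83.3))
```

```text
t 16.125 ee [ 465.8 -162.   339. ] F [ 0.6 -0.1 -0.4] open 22.7
shift mm [-1.9 -3.6  8.1] rot deg [ 14.2 -13.   41.5] |d| 9.0 |r| 45.7 J [-0.42 -0.28  1.56  0.02  1.54  0.3 ]
```

Call:
{"fn": "servo_tool", "kwargs": {"increments": "0 -0.001 0.002 2.9 -2.7 8.5; -0.001 -0.002 0.003 5.9 -5.4 17.2; -0.001 -0.002 0.005 8.9 -8.1 26; -0.002 -0.003 0.007 11.9 -10.8 34.6; -0.002 -0.004 0.008 14.2 -13 41.5"}}

```text
time_s: 16.75
ee_pos: [464.1, -162.2, 328.6]
eef_rot: [-3.139, 0.002, 0.114]
contact_force: [0.8, -0.7, -0.2]
opening: 22.8
```

Call:
{"fn": "servo_tool", "kwargs": {"increments": "0 0 0 0 0 0; 0 0 0 0 0 0"}}

```text
time_s: 17.0
ee_pos: [464.0, -162.2, 329.2]
eef_rot: [-3.141, -0.0, 0.118]
contact_force: [-0.1, 0.9, -0.5]
opening: 22.9
```

Run:
```python
from plan import *
from h import *
plan((464.5,-162,180),down(-83.3))
from station import *
im,d=capture("side");np.savez("s5.npz",im=im,d=d,**camera_params("side"));cv2.imwrite("pics/s5.png",im[:,:,::-1])
P=cloud(load("s5.npz")).reshape(-1,3)
y=np.radians(6.7);X=np.array([np.cos(y),np.sin(y)]);Y=np.array([-X[1],X[0]])
r=P[:,:2]-(465,-161);s=(abs(r@X)<85)&(abs(r@Y)<100)
for a in range(60,320,15):
    k=s&(P[:,2]>=a)&(P[:,2]<a+15)
    if k.sum()>5: print(a,k.sum(),'X',np.percentile(r[k]@X,[3,97]).round(1),'Y',np.percentile(r[k]@Y,[3,97]).round(1))
```

```text
t 17.0 ee [ 464.  -162.2  329.2] F [-0.1  0.9 -0.5] open 22.9
shift mm [  0.5  -0.  149.2] rot deg [-0.  -0.   0.1] |d| 149.0 |r| 0.1 J [-0.41 -0.05  1.34  0.    1.85  1.04]
60 91 X [-7.   4.2] Y [-89.2  77.4]
75 93 X [-7.   3.9] Y [-88.7  77.2]
90 78 X [-10.2   1.2] Y [-92.2  77.2]
105 852 X [-10.2   3.6] Y [-91.9  76. ]
210 155 X [-69.5  61.8] Y [-13.5   5.5]
225 213 X [-69.7  62.4] Y [-13.3   6.3]
240 182 X [-67.7  61. ] Y [-13.3   6.8]
255 178 X [-66.8  60. ] Y [-13.3   7. ]
270 193 X [-65.1  57. ] Y [-13.3   7.3]
285 252 X [-58.4  49. ] Y [-13.7   7.6]
300 478 X [-46.5  36.5] Y [-18.6   2.4]
315 515 X [-44.1  34.5] Y [-26.3   2.6]
```

View pics/s5.png

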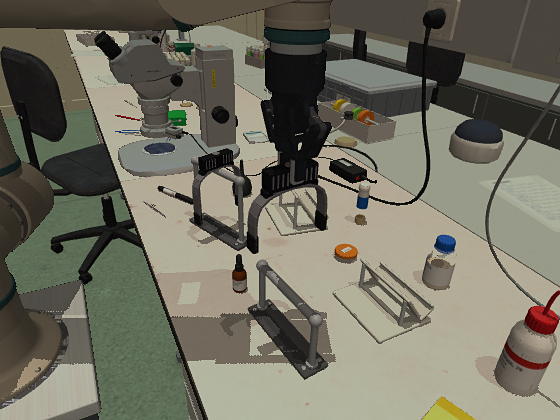

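The short frame (crown at (290,180)) hangs square above the low bar, and the long frame is still on the high bar. Expected contact is at TCP z ≈ 145.

Call:
{"fn": "servo_tool", "kwargs": {"increments": "0 0 0.045 0 0 0; 0 0 0.09 0 0 0; 0 0 0.13 0 0 0; 0 0 0.158 0 0 0; 0 0 0.172 0 0 0"}}

```text
time_s: 17.68
ee_pos: [463.3, -161.6, 156.0]
eef_rot: [-3.14, 0.002, 0.116]
contact_force: [-0.0, 0.4, -0.6]
opening: 22.7
```

Call:
{"fn": "servo_tool", "kwargs": {"increments": "0 0 0.001 0 0 0; 0 0 0.002 0 0 0; 0 0 0.003 0 0 0; 0 0 0.004 0 0 0; 0 0 0.004 0 0 0"}}

```text
time_s: 18.3
ee_pos: [464.0, -162.0, 153.4]
eef_rot: [-3.141, 0.001, 0.115]
contact_force: [-0.6, 0.3, -0.0]
opening: 23.0
```

Call:
{"fn": "servo_tool", "kwargs": {"increments": "0 0 0.0005 0 0 0; 0 0 0.001 0 0 0; 0 0 0.0015 0 0 0; 0 0 0.0015 0 0 0"}}

```text
time_s: 18.8
ee_pos: [463.9, -161.9, 151.7]
eef_rot: [-3.141, 0.001, 0.115]
contact_force: [-0.7, 0.2, -0.5]
opening: 22.8
```

Call:
{"fn": "servo_tool", "kwargs": {"increments": "0 0 0.0004 0 0 0; 0 0 0.0008 0 0 0; 0 0 0.0012 0 0 0"}}

```text
time_s: 19.18
ee_pos: [463.9, -162.0, 150.5]
eef_rot: [-3.141, 0.001, 0.115]
contact_force: [-0.2, -0.6, -0.7]
opening: 22.4
```

Call:
{"fn": "servo_tool", "kwargs": {"increments": "0 0 0.0005 0 0 0; 0 0 0.001 0 0 0; 0 0 0.0015 0 0 0; 0 0 0.002 0 0 0"}}

```text
time_s: 19.68
ee_pos: [463.9, -162.0, 148.5]
eef_rot: [-3.141, 0.001, 0.115]
contact_force: [0.1, 1.0, -0.7]
opening: 22.8
```

Call:
{"fn": "servo_tool", "kwargs": {"increments": "0 0 0.0004 0 0 0; 0 0 0.0008 0 0 0; 0 0 0.0012 0 0 0"}}

```text
time_s: 20.05
ee_pos: [463.9, -162.0, 147.4]
eef_rot: [-3.141, 0.001, 0.115]
contact_force: [0.3, -0.3, -1.0]
opening: 23.1
```

Call:
{"fn": "servo_tool", "kwargs": {"increments": "0 0 0.0004 0 0 0; 0 0 0.0008 0 0 0; 0 0 0.0008 0 0 0"}}

```text
time_s: 20.42
ee_pos: [463.9, -162.0, 146.5]
eef_rot: [-3.141, 0.001, 0.115]
contact_force: [-0.2, 0.0, -1.4]
opening: 22.8
```

Call:
{"fn": "servo_tool", "kwargs": {"increments": "0 0 0.0004 0 0 0; 0 0 0.0008 0 0 0; 0 0 0.0008 0 0 0"}}

```text
time_s: 20.8
ee_pos: [463.9, -161.9, 145.7]
eef_rot: [-3.141, 0.001, 0.115]
contact_force: [-0.0, 0.4, -1.1]
opening: 22.5
```

Call:
{"fn": "servo_tool", "kwargs": {"increments": "0 0 0.0004 0 0 0; 0 0 0.0007 0 0 0; 0 0 0.0007 0 0 0"}}

```text
time_s: 21.18
ee_pos: [463.9, -161.9, 145.0]
eef_rot: [-3.141, 0.001, 0.115]
contact_force: [0.2, 0.1, -1.0]
opening: 22.7
```

Call:
{"fn": "servo_tool", "kwargs": {"increments": "0 0 0.0004 0 0 0; 0 0 0.0007 0 0 0; 0 0 0.0007 0 0 0"}}

```text
time_s: 21.55
ee_pos: [463.9, -161.9, 144.3]
eef_rot: [-3.141, 0.001, 0.115]
contact_force: [-1.0, -0.4, -0.8]
opening: 23.0
```

Call:
{"fn": "servo_tool", "kwargs": {"increments": "0 0 0.0003 0 0 0; 0 0 0.0005 0 0 0; 0 0 0.0005 0 0 0"}}

```text
time_s: 21.92
ee_pos: [463.9, -162.0, 143.8]
eef_rot: [-3.141, 0.001, 0.115]
contact_force: [0.1, 0.5, -0.6]
opening: 22.7
```

Call:
{"fn": "servo_tool", "kwargs": {"increments": "0 0 0.0003 0 0 0; 0 0 0.0006 0 0 0; 0 0 0.0006 0 0 0"}}

```text
time_s: 22.3
ee_pos: [464.0, -162.0, 143.7]
eef_rot: [-3.141, 0.001, 0.115]
contact_force: [-2.8, 1.1, 2.4]
opening: 22.6
```

Call:
{"fn": "servo_tool", "kwargs": {"increments": "0 0 0.0003 0 0 0; 0 0 0.0006 0 0 0; 0 0 0.0006 0 0 0"}}

```text
time_s: 22.68
ee_pos: [464.0, -162.0, 143.6]
eef_rot: [-3.141, 0.001, 0.115]
contact_force: [-2.7, 1.7, 8.4]
opening: 22.9
```

Contact, about 9 N. Release and withdraw.

Call:
{"fn": "servo_tool", "kwargs": {"increments": "0 0 0 0 0 0; 0 0 0 0 0 0; 0 0 0 0 0 0; 0 0 0 0 0 0", "hand": 0.0}}

```text
time_s: 23.18
ee_pos: [463.9, -161.9, 142.5]
eef_rot: [-3.141, 0.001, 0.115]
contact_force: [0.2, -0.1, -0.5]
opening: 42.7
```

Call:
{"fn": "servo_tool", "kwargs": {"increments": "0 0 -0.01 0 0 0; 0 0 -0.03 0 0 0; 0 0 -0.06 0 0 0; 0 0 -0.1 0 0 0; 0 0 -0.14 0 0 0"}}

```text
time_s: 23.8
ee_pos: [463.9, -162.0, 284.7]
eef_rot: [-3.141, 0.001, 0.115]
contact_force: [0.1, 0.5, 0.4]
opening: 42.8
```

Call:
{"fn": "servo_tool", "kwargs": {"increments": "0 0 -0.02 0 0 0; 0 0 -0.04 0 0 0; 0 0 -0.04 0 0 0; 0 0 -0.04 0 0 0; 0 0 -0.04 0 0 0"}}

```text
time_s: 24.42
ee_pos: [463.9, -162.0, 321.6]
eef_rot: [-3.14, 0.003, 0.115]
contact_force: [-0.9, -0.0, -0.9]
opening: 42.9
```

Run:
```python
from h import *
from station import *
im,d=capture("side");np.savez("s6.npz",im=im,d=d,**camera_params("side"))
i=cv2.resize(im[130:390,170:460],None,fx=2.3,fy=2.3,interpolation=cv2.INTER_CUBIC);cv2.imwrite("pics/s6.png",i[:,:,::-1])
P=cloud(load("s6.npz")).reshape(-1,3)
for n,c0,yaw,zz in(("high",(473,214),20.6,range(55,215,20)),("low",(465,-161),6.7,range(30,155,20))):
  y=np.radians(yaw);X=np.array([np.cos(y),np.sin(y)]);Y=np.array([-X[1],X[0]])
  r=P[:,:2]-c0;s=(abs(r@X)<85)&(abs(r@Y)<35)
  for a in zz:
    k=s&(P[:,2]>=a)&(P[:,2]<a+20)
    if k.sum()>5: print(n,a,k.sum(),'X',np.percentile(r[k]@X,[3,97]).round(1),'Y',np.percentile(r[k]@Y,[3,97]).round(1))
```

```text
high 55 79 X [-68.1  59.4] Y [-12.1   8.1]
high 75 80 X [-67.5  61.9] Y [-12.9   8.4]
high 95 65 X [-65.6  62.2] Y [-11.4   8.4]
high 115 58 X [-65.8 -60.3] Y [-12.1   8.8]
high 135 114 X [-64.4  60.8] Y [-13.1   9.9]
high 155 194 X [-58.3  52.4] Y [-32.    7.8]
high 175 278 X [-44.7  36.7] Y [-15.5   3.3]
high 195 345 X [-42.5  35.5] Y [-14.3   7.4]
low 30 152 X [-67.   66.7] Y [-13.3   6.1]
low 50 175 X [-66.   64.5] Y [-12.8   7.9]
low 70 165 X [-64.8  62.5] Y [-13.2   7.7]
low 90 238 X [-61.   55.3] Y [-30.1   8.1]
low 110 485 X [-46.1  38.4] Y [-30.4   4.4]
low 130 736 X [-44.5  33.5] Y [-14.5   7.4]
low 150 128 X [-11.3  34.9] Y [-11.4   6.2]
```

View pics/s6.png

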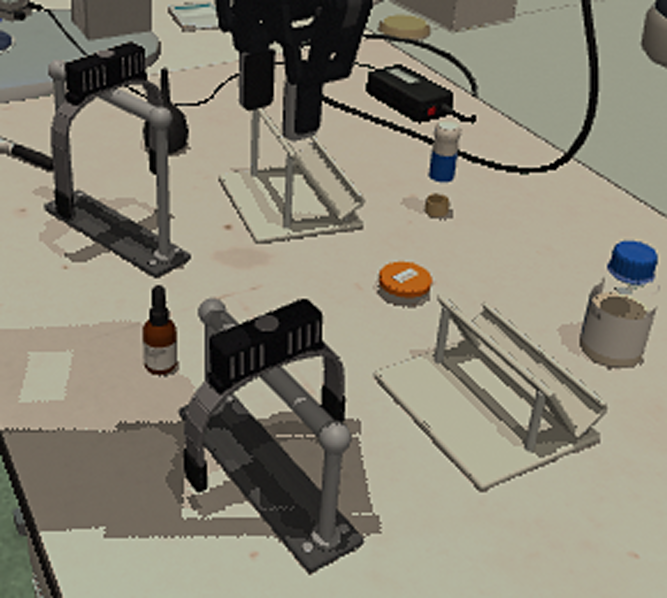

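Both frames hang on their bars. The short one looks tilted by a few degrees, so I'll check that it is still after a second.

Call:
{"fn": "servo_tool", "kwargs": {"increments": "0 0 0 0 0 0; 0 0 0 0 0 0; 0 0 0 0 0 0; 0 0 0 0 0 0; 0 0 0 0 0 0"}}

```text
time_s: 25.1
ee_pos: [464.1, -162.1, 322.7]
eef_rot: [-3.141, 0.001, 0.115]
contact_force: [-0.1, -0.2, -0.5]
opening: 42.7
```

Call:
{"fn": "servo_tool", "kwargs": {"increments": "0 0 0 0 0 0; 0 0 0 0 0 0; 0 0 0 0 0 0; 0 0 0 0 0 0; 0 0 0 0 0 0"}}

```text
time_s: 25.72
ee_pos: [464.1, -162.1, 322.6]
eef_rot: [-3.141, 0.001, 0.115]
contact_force: [-0.2, 0.1, 0.5]
opening: 42.6
```

```bash
cat > chk.py <<'E'
from h import *
from station import *
def top(P,c0,yaw,h):
  y=np.radians(yaw);X=np.array([np.cos(y),np.sin(y)]);Y=np.array([-X[1],X[0]])
  r=P[:,:2]-c0;s=(abs(r@X)<34)&(abs(r@Y)<9)&(P[:,2]>h+22)&(P[:,2]<h+50)
  k=r[s]@X;up=P[s][:,2]; e=[]
  for b in range(-34,34,8):
    w=(k>=b)&(k<b+8)
    if w.sum()>3:e.append((b+4,np.percentile(up[w],85)))
  e=np.array(e);return np.degrees(np.arctan(np.polyfit(e[:,0],e[:,1],1)[0])).round(1)
for t in range(6):
  if t:
    im,d=capture("side");np.savez("c.npz",im=im,d=d,**camera_params("side"))
  P=cloud(load("c.npz" if t else "s6.npz")).reshape(-1,3)
  print(t,top(P,(473,214),20.6,175),top(P,(465,-161),6.7,115))
a,b=load("s6.npz")['im'].astype(int),load("c.npz")['im'].astype(int)
for x in(np.s_[150:250,185:255],np.s_[255:380,240:335]):print('diff',(abs(a-b).max(2)>40)[x].sum())
E
python3 chk.py
```

```text
0 0.2 2.1
1 0.5 2.3
2 0.5 1.9
3 0.3 1.9
4 0.1 1.9
5 0.1 2.0
diff 0
diff 6
```

Both are still: tilts are about 0.3° and 2°, far below the 17° limit. Handing in.

```bash
python3 -c "
from station import *
print(hand_in())"
```

```text
the job is handed in; nothing more can be done
None
```

I hung both frames: the long one over the high bar and the short one over the low bar. I handed the job in at about 26 s of the 64 s allowed; the hand-in reports no verdict.

- **Lowering:** I set each frame down in sub-millimetre steps until it touched. The wrist force readings at touch were about 5.6 N (long) and 9 N (short), sampled only at the end of each move.
- **Position:** the last side-camera check put each frame within about 5 mm of its bar's middle, with a leg on either side. The short frame's sideways figure varied by a few millimetres with height because of its slight tilt.
- **Level and still:** the long frame tilts about 0.3° and the short frame about 2°. Pictures taken about 1.5 s apart showed no visible movement.
- **Bystanders:** in the last pictures the dropper bottle, pin box and dust blower looked upright and in place. I did not re-measure their positions.
- **Disagreements:** the top and side cameras differed by about 4–6 mm on where the bars and grips were. I averaged them and used the wrist camera to refine the grips. Touch came where expected on both bars, to within about 1.5 mm.

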